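# Lay the standing chassis down against the bench stop

## Task

The tall green chassis stands on its foot at the wooden U-shaped stop. With the fingertips, tip it forward out of the U and let it down gently onto its bare front face on the mat, never letting it drop, so that it ends flat and square, bottom end touching the ends of the stop's two prongs and foot standing up, ready for the screws under the foot to be undone. Do not pick it up off the table or shove it away, and leave everything else where it is.

Things in the scene. Friction and masses are not known exactly. Their poses are not given: they have to be found in the camera images.
- chassis: Tall green L-shaped chassis, 0.3 to 0.55 kg, loose, standing on its foot. Panel 180 high (z 0..180), 120 wide (y -60..60), 10 thick (x -10..0), bare flat front; foot behind it, 48 wide, 10 thick (z 0..10), reaching back to x = -95. Origin: middle of the panel's front bottom edge, on the table; x forward out of the bare front (away from the foot), y along that edge, z up the panel.
- foot_end (a point): Middle of the upper rear edge of the chassis's foot (chassis x -95, z 10). As the chassis tips forward about its front bottom edge the foot rises behind and stands straight up when the chassis lies flat: whatever stays ahead of the foot, in the corner between foot and panel, holds the chassis back from falling.
- corner (a point): Inner corner where the panel's back meets the foot's upper face (chassis x -10, y 0, z 10). The back is free between two side flanges (x -24..-10, |y| 54..60, z 24..179); small screw bosses at |y| 38 are only for show.
- mass_centre (a point): The chassis's centre of mass (chassis x -8, y 0, z 86): it balances on its front bottom edge at about 5 degrees of forward tip and falls by itself beyond that. Friction on table and stop about 0.5 to 0.7.
- panel_top (a point): middle of the top end of the chassis's panel, 180 above its bottom edge
- stop: Fixed plywood U, 15 high: two prongs (|y| 33..61, x -115..0) and a rear bar (x -143..-115). Origin: on the table, midway between the prong ends, which are the stop face (x = 0); x forward out of the U, the way to tip; y to its left. The chassis stands just ahead (panel back 3 to 8 from the face), its foot between the prongs, 9 free either side. A dark mat ahead, 210 long, 1 thick, is only a mark.
- screwdriver: bystander: black-handled screwdriver, 200 long, lying on the table beside the landing mat, on the +y side of the stop's frame; origin under its middle
- pliers: bystander: combination pliers, 145 long, 65 wide, 13 high, lying beside the landing mat on the -y side of the stop's frame; origin at the rivet, on the table
- gear_shaft: bystander: turned steel shaft with a round flange, standing on the flange, 38 diameter, 50 high, beside the stop on its -y side; origin centre of underside
- mug: bystander: white mug, 76 diameter, 80 high, far to one side; origin centre of underside
- bottle: bystander: white bottle with black cap, 48 diameter, 120 high, far to one side; origin centre of underside
Not all that is in view belongs to the job. Leave any blue or yellow look-alike of the chassis alone.

How it is judged:
By the outcome, as a careful person would: the job done as asked, in the order asked, and still so for the second after the job is handed in, with the robot touching nothing.
It also fails if it takes over 54 s, if anything falls off the work surface, if the arm or the gripper's body presses on something with over 40 N, if the wrist force passes 120 N, or if a joint passes its speed limit or range.

## Robot

A 6-joint arm with a two-finger parallel gripper is mounted at the origin on the work surface. World frame = base frame: x ahead of the robot, y to its left, z up, the work surface at z = 0. Lengths are in m, angles in rad, forces in N, time in s.
With the tool pointing down it reaches from about 0.375 to 0.9 m from the base axis. Payload 3.1 kg.
Tool frame: the origin (TCP) lies midway between the tips of the shut fingers; the grasp point (between the pads) lies 19 mm behind it; z points along the fingers, y is the line along which they close (so a half turn about z gives the same grasp; the last joint's range is limited). The gripper opens to 87 mm and grips with 3 to 60 N. Pads are 19 mm wide; open, the fingers measure 117 mm over their backs; the gripper's body (75 mm by 190 mm) begins 51 mm behind the grasp point.
Start: joints at [-1.3, 0.527, 1.433, -0, 1.181, -0.178], TCP at [0.271, -0.563, 0.223] pointing down, gripper open.
Joint ranges: [-3.08, 3.08], [-0.75, 2.2], [0.22, 2.44], [-1.43, 4.57], [0, 2.65], [-2.85, 2.85]. Speed limits (rad/s): [2.79, 2.79, 3.14, 3.14, 3.14, 3.14].

## Interface

Orientations are given as a unit quaternion [x, y, z, w].
In Python, from rig import status, imaging, order gives the robot as it stands.
- The arm moves only by the tool arm_command, never from a script. Its argument "deltas" is one flat list of numbers, 5 for each row, row after row: the opening, from -1 (shut) to 1 (fully open), so that 0 is half open, then the shift along the tool's x, y, z in m, then the turn about the tool's z in rad. In form: [gripper, tx, ty, tz, roll, gripper, tx, ty, tz, roll, ...]. A call has 1 to 12 rows; each row shifts and turns the commanded pose from where the row before left it, along the tool's axes as they then stand; what a row does not reach is not made up. A row lasts 1/8 s, in which the tool goes at most 62.5 mm and 10.7 degrees, less where a joint would pass 70% of its speed; a pose out of reach is approached as far as the arm can. A call with a gripper value outside its range is refused whole. The fingers move at their own pace and stop on an object; "newtons" is the grip in N (left out, the last holds). Time passes only in rows, so rows that do not move let the fingers close. It gives the time, the measured TCP pose, the force, the opening and the grip force at its end, in the units of the state.
- status.get_obs(): the state, without advancing time (a new reading comes with each control period).
- imaging.camera(name): name is "scene" or "top" or "wrist"; returns (picture, depth): 420x560x3 uint8, red, green, blue; 420x560 float32, m along the optical axis (not along the pixel's ray), 0 where there is no reading.
- imaging.camera_params(name): a dict with "intrinsics" (3x3 intrinsics, pixels), "camera_from_world" (4x4, takes a point from world to camera coordinates). Camera axes: x right, y up, looking along -z (the intrinsics and any distortion apply to the point x, -y, -z); pixel columns grow to the right and rows downward; lengths in m; the calibration is good to about 2 mm. A picture is of the moment at which its call begins: read the wrist's pose just before it. camera_params takes no time and is no camera call; for the wrist camera it gives the pose at the moment of the call.
- order.hand_in(): hands the job in; it is judged then, once.
The state is a dict: "time": time; "q": joint angles; "joint_velocities": joint speeds; "joint_torque": joint torques, N m; "position": TCP position; "tool_rot": TCP orientation; "ft_force": force on the tool from outside, world axes, zero at the start; "moment": the same for the moment, N m; "grip_width": finger opening in m; "grip_force": force on a finger pad.
Only numpy, scipy, OpenCV 4.12 (cv2) and the standard library are available. Lean on these libraries where they do the work, as an engineer would, in place of code of your own. Each camera call takes 0.05 s, during which the arm holds its last target. There are 200 camera calls.

## Working session

There is one attempt and no reset: what is moved stays moved. The work goes in short steps, Python scripts to look and compute and a tool call to move; the robot and the scene stay as the last step left them, time stands still between calls to the robot, and variables do not carry over. Pictures are saved under pics/ and viewed, at most 10 in all, crops included, and the job is handed in when it is done.

Besides the shell and the picture viewer there is one more tool, called after "Call:" as name(argument=value, ...) on one line, values as JSON. arm_command: Moves the arm, as the interface text tells. Its arguments: {"type":"object","properties":{"deltas":{"type":"array"},"newtons":{"type":"number"}},"required":["deltas"]}

```bash
mkdir -p pics; cat > h.py <<'E'
import numpy as np,cv2
from rig import status,imaging,order
def cam(n):
    P=imaging.camera_params(n); im,d=imaging.camera(n)
    K=np.array(P["intrinsics"]);T=np.linalg.inv(np.array(P["camera_from_world"]))
    v,u=np.mgrid[0:420,0:560]
    X=np.stack([(u-K[0,2])/K[0,0]*d,-(v-K[1,2])/K[1,1]*d,-d],-1)
    return im,d,X@T[:3,:3].T+T[:3,3]
def save(n,im): cv2.imwrite("pics/"+n,im[:,:,::-1])
E
python3 - <<'E'
from h import *
o=status.get_obs();print({k:np.round(v,3) for k,v in o.items()})
for n in["scene","top"]:
    im,d,X=cam(n);save(n+"1.png",im);np.savez(n+"1.npz",im=im,X=X,d=d)
    hsv=cv2.cvtColor(im,cv2.COLOR_RGB2HSV)
    m=((hsv[...,0]>40)&(hsv[...,0]<85)&(hsv[...,1]>80)&(d>0)).astype(np.uint8)
    c,l,s,_=cv2.connectedComponentsWithStats(m)
    for i in range(1,c):
        if s[i,4]>80:
            p=X[l==i];print(n,s[i],np.percentile(p,[2,50,98],axis=0).round(3).tolist())
E
```

```text
{'time': np.float64(0.0), 'q': array([-1.3  ,  0.528,  1.434, -0.   ,  1.181, -0.178]), 'joint_velocities': array([ 0.001, -0.   ,  0.001, -0.001,  0.001, -0.001]), 'joint_torque': array([ 1.0000e-03, -4.4004e+01, -1.7659e+01,  6.3000e-02,  5.8000e-02,
       -0.0000e+00]), 'position': array([ 0.271, -0.562,  0.222]), 'tool_rot': array([ 0.975,  0.223, -0.   , -0.001]), 'ft_force': array([-0.554, -0.153,  0.013]), 'moment': array([0.004, 0.01 , 0.016]), 'grip_force': np.float64(0.0), 'grip_width': np.float64(0.087)}
scene [253   0  20   5  83] [[-1.018, 0.023, -0.182], [-1.006, 0.09, -0.165], [-0.552, 0.138, 0.104]]
scene [278   0  37   8 140] [[-1.053, 0.172, -0.208], [-1.006, 0.279, -0.174], [-0.99, 0.347, -0.159]]
scene [  21    4   77   77 2804] [[-1.001, -1.043, -0.296], [-0.8, -0.87, -0.287], [-0.166, -0.703, 0.145]]
scene [ 276   13   50   54 1603] [[-1.004, 0.066, -0.295], [-0.837, 0.275, -0.286], [0.209, 0.358, 0.398]]
scene [ 221  224   39   77 1204] [[0.533, -0.139, 0.004], [0.6, -0.068, 0.059], [0.65, -0.047, 0.181]]
scene [  63  282   36   80 1603] [[0.577, -0.532, 0.001], [0.662, -0.492, 0.01], [0.748, -0.445, 0.032]]
top [ 406  133   36   61 1002] [[0.575, -0.533, -0.003], [0.669, -0.489, 0.009], [0.762, -0.442, 0.034]]
top [291 160  30  46 610] [[0.527, -0.138, -0.002], [0.587, -0.071, 0.014], [0.644, -0.048, 0.184]]
```

View pics/scene1.png

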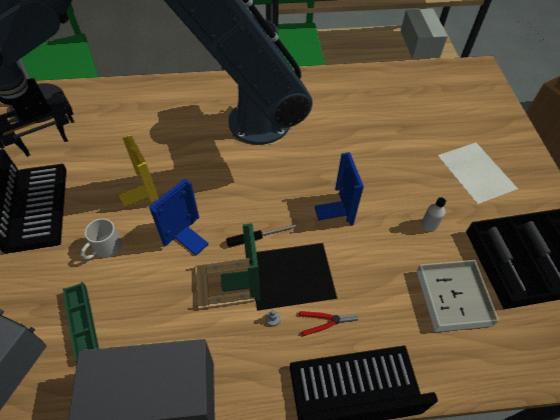

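View pics/top1.png

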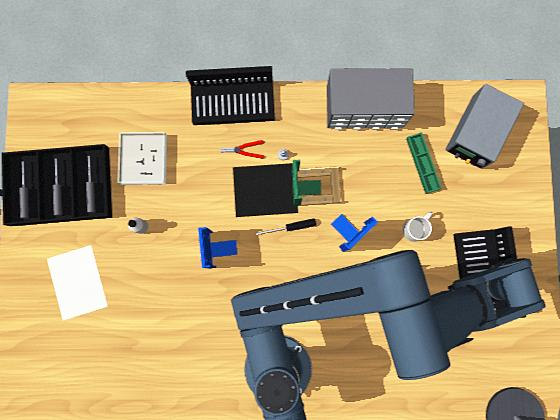

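```bash
cat > m.py <<'E'
from h import *
def fit(P,name):
    P=P[:,:2].astype(np.float32)
    (c,s,a)=cv2.minAreaRect(P); print(name,len(P),np.round(c,4),np.round(s,4),round(a,1)); print(np.round(cv2.boxPoints((c,s,a)),4).tolist())
E
python3 - <<'E'
from m import *
P=imaging.camera_params("wrist");T=np.linalg.inv(P["camera_from_world"]);o=status.get_obs()
from scipy.spatial.transform import Rotation as R
Rt=R.from_quat(o["tool_rot"]);print("cam in tool",Rt.inv().apply(T[:3,3]-o["position"]).round(3),"look",Rt.inv().apply(-T[:3,2]).round(2))
print("tool axes\n",Rt.as_matrix().round(3))
for n in["top","scene"]:
    z=np.load(n+"1.npz");X=z["X"];im=z["im"];hsv=cv2.cvtColor(im,cv2.COLOR_RGB2HSV)
    g=(hsv[...,0]>40)&(hsv[...,0]<90)&(hsv[...,1]>70)
    box=(X[...,0]>.45)&(X[...,0]<.75)&(X[...,1]>-.25)&(X[...,1]<.0)&(z["d"]>0)
    print(n,"depthcam",np.linalg.inv(imaging.camera_params(n)["camera_from_world"])[:3,3].round(2))
    fit(X[box&g&(X[...,2]>.172)],"paneltop")
    fit(X[box&g&(X[...,2]<.02)],"foot")
    w=(hsv[...,0]<30)&(hsv[...,1]>40)
    fit(X[box&w&(X[...,2]>.010)&(X[...,2]<.02)],"stop")
    mat=(hsv[...,2]<60)&(abs(X[...,2])<.01)&(X[...,1]>-.1)&(X[...,1]<.25)&(X[...,0]>.48)&(X[...,0]<.72)
    c,l,s,_=cv2.connectedComponentsWithStats(mat.astype(np.uint8));fit(X[l==1+s[1:,4].argmax()],"mat")
E
```

```text
cam in tool [ 0.069 -0.001 -0.162] look [-0.26  0.    0.97]
tool axes
 [[ 0.901  0.434 -0.001]
 [ 0.434 -0.901  0.002]
 [ 0.    -0.002 -1.   ]]
top depthcam [ 0.3  -0.02  1.78]
paneltop 160 [ 0.5868 -0.0604] [0.1182 0.0218] 4.2
[[0.5271000266075134, -0.05380000174045563], [0.5286999940872192, -0.0754999965429306], [0.6466000080108643, -0.06689999997615814], [0.6449999809265137, -0.04520000144839287]]
foot 351 [ 0.5968 -0.0948] [0.1558 0.0951] 2.5
[[0.5169000029563904, -0.050700001418590546], [0.5210999846458435, -0.14569999277591705], [0.6766999959945679, -0.1387999951839447], [0.6725000143051147, -0.043800000101327896]]
stop 634 [ 0.5918 -0.1256] [0.2381 0.2903] 87.4
[[0.4415000081062317, -0.23810000717639923], [0.7315000295639038, -0.25099998712539673], [0.7421000003814697, -0.013199999928474426], [0.45210000872612, -0.00019999999494757503]]
mat 2814 [0.5841 0.0424] [0.1703 0.2063] 3.9
[[0.49219998717308044, 0.1395999938249588], [0.5060999989509583, -0.06620000302791595], [0.6761000156402588, -0.05469999834895134], [0.6621000170707703, 0.15109999477863312]]
scene depthcam [ 1.14 -0
[... 213 characters left out ...]
5, -0.04619999974966049]]
foot 523 [ 0.5641 -0.0936] [0.1003 0.2137] 89.2
[[0.45660001039505005, -0.14229999482631683], [0.6703000068664551, -0.1451999992132187], [0.6717000007629395, -0.04490000009536743], [0.4580000042915344, -0.041999999433755875]]
stop 1291 [ 0.5856 -0.1038] [0.2077 0.2534] 89.9
[[0.4587000012397766, -0.20739999413490295], [0.7121999859809875, -0.2079000025987625], [0.7124999761581421, -0.00019999999494757503], [0.45910000801086426, 0.0003000000142492354]]
mat 4131 [0.5838 0.0423] [0.1749 0.2092] 3.6
[[0.49000000953674316, 0.1412999927997589], [0.503000020980835, -0.06750000268220901], [0.6776000261306763, -0.05660000070929527], [0.6646000146865845, 0.15209999680519104]]
```

```bash
python3 - <<'E'
from h import *
a=np.load("scene1.npz")["im"][60:170,0:110];b=np.load("top1.npz")["im"][220:420,420:560]
w,_,_=cam("wrist")
o=np.zeros((420,800,3),np.uint8)
o[:400,:400]=cv2.resize(a,(400,400));o[:400,400:680]=cv2.resize(b,(280,400));o[:90,680:]=cv2.resize(w,(120,90));save("a.png",o)
E
```

```text
(no output)
```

View pics/a.png

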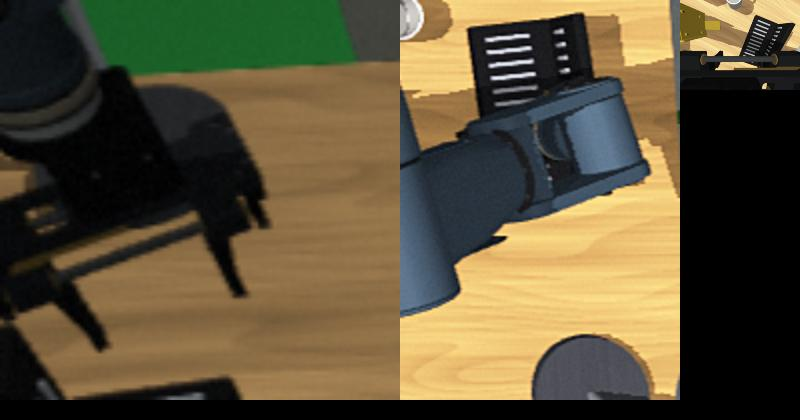

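Call:
arm_command(deltas=[-1, 0, 0, -0.06, 0, -1, 0, 0, -0.06, 0, -1, 0.048, -0.0256, -0.0017, 0, -1, 0.048, -0.0256, -0.0017, 0, -1, 0.048, -0.0256, -0.0017, 0, -1, 0.048, -0.0256, -0.0017, 0, -1, 0.048, -0.0256, -0.0017, 0, -1, 0.048, -0.0256, -0.0017, 0, -1, 0.048, -0.0256, -0.0017, 0, -1, 0.048, -0.0256, -0.0017, 0, -1, 0.048, -0.0256, -0.0017, 0, -1, 0.048, -0.0256, -0.0017, 0])

```text
time: 1.65
position: [0.5933, -0.1225, 0.3593]
tool_rot: [0.975, 0.223, -0.0, -0.0]
ft_force: [0.0, -0.1, 0.0]
grip_width: 0.0003
grip_force: 0.0
```

Call:
arm_command(deltas=[-1, 0, 0, 0, -0.149, -1, 0, 0, 0, -0.149, -1, 0, 0, 0, -0.149, -1, 0, 0, 0, -0.149, -1, 0, 0, 0, -0.149, -1, 0, 0, 0, -0.149, -1, 0, 0, 0, -0.149, -1, 0, 0, 0, -0.149, -1, 0, 0, 0, 0])

```text
time: 2.78
position: [0.5923, -0.1241, 0.3591]
tool_rot: [0.683, 0.731, -0.0, -0.0]
ft_force: [1.0, 0.0, -0.6]
grip_width: 0.0003
grip_force: 0.0
```

```bash
python3 - <<'E'
from m import *
o=status.get_obs();print({k:np.round(o[k],3) for k in("time","q","position","tool_rot","grip_width")})
im,d,X=cam("wrist");save("w1.png",im);np.savez("w1.npz",im=im,X=X,d=d)
E
```

```text
{'time': np.float64(2.775), 'q': array([-0.391,  0.38 ,  1.299, -0.   ,  1.464, -0.459]), 'position': array([ 0.592, -0.124,  0.359]), 'tool_rot': array([ 0.683,  0.731, -0.   , -0.   ]), 'grip_width': np.float64(0.0)}
```

View pics/w1.png

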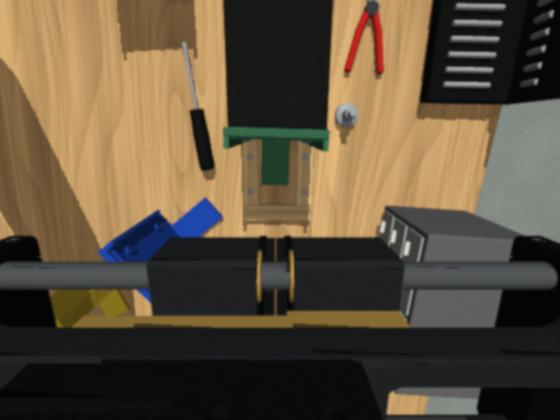

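```bash
python3 - <<'E'
from m import *
z=np.load("w1.npz");X=z["X"];im=z["im"];d=z["d"];hsv=cv2.cvtColor(im,cv2.COLOR_RGB2HSV)
r=np.zeros(d.shape,bool);r[100:236,215:335]=1;r&=d>0
g=(hsv[...,0]>40)&(hsv[...,0]<95)&(hsv[...,1]>70)&r
t=X[g];print(np.percentile(t[:,2],[2,50,98]).round(3))
fit(X[g&(X[...,2]>.172)],"paneltop")
f=g&(X[...,2]<.02)&(X[...,2]>.004);fit(X[f],"foot");print(np.median(X[f][:,2]))
w=r&~g&(X[...,2]>.010)&(X[...,2]<.021)&(hsv[...,1]>30)
c,l,s,_=cv2.connectedComponentsWithStats(w.astype(np.uint8))
print(s[1:][s[1:,4]>100])
k=l==1+s[1:,4].argmax();fit(X[w],"stop")
t=X[w];print(np.median(t[:,2]))
# rotated frame, yaw candidates
for a in(2.5,3.0,3.5,4):
    c,s_=np.cos(np.radians(a)),np.sin(np.radians(a));fx=np.array([-s_,c]);fy=np.array([-c,-s_])
    u=t[:,:2]@fx;v=t[:,:2]@fy
    print(a,"x",np.percentile(u,[.5,2,98,99.5]).round(4),"y",np.percentile(v,[.5,2,98,99.5]).round(4))
mat=(hsv[...,2]<50)&(abs(X[...,2])<.012)&(d>0);mat[140:]=0;mat[:,:215]=0;mat[:,340:]=0
fit(X[mat],"mat")
E
```

```text
[0.001 0.153 0.181]
paneltop 1324 [ 0.5882 -0.0621] [0.1178 0.0231] 2.2
[[0.5289000272750854, -0.05290000140666962], [0.5297999978065491, -0.07590000331401825], [0.6474999785423279, -0.0714000016450882], [0.6466000080108643, -0.04830000177025795]]
foot 1191 [ 0.5905 -0.1068] [0.0476 0.0766] 1.8
[[0.5655999779701233, -0.06920000165700912], [0.5679000020027161, -0.14579999446868896], [0.6154999732971191, -0.14429999887943268], [0.613099992275238, -0.06769999861717224]]
0.009408916433240933
[[ 242  139   72   81 3025]]
stop 3062 [ 0.5705 -0.1415] [0.1735 0.1452] 3.7
[[0.47920000553131104, -0.07479999959468842], [0.4887000024318695, -0.21960000693798065], [0.6618000268936157, -0.20829999446868896], [0.6523000001907349, -0.06340000033378601]]
0.014388139089294982
2.5 x [-0.2344 -0.2325 -0.0991 -0.0956] y [-0.6501 -0.6488 -0.5299 -0.486 ]
3.0 x [-0.239  -0.2375 -0.1041 -0.1009] y [-0.6485 -0.6473 -0.5281 -0.484 ]
3.5 x [-0.2438 -0.2429 -0.1096 -0.1063] y [-0.647  -0.6458 -0.5266 -0.4819]
4 x [-0.2487 -0.2483 -0.1149 -0.1116] y [-0.6455 -0.6441 -0.5251 -0.4797]
mat 12960 [0.5837 0.046 ] [0.1656 0.191 ] 3.7
[[0.4948999881744385, 0.13600000739097595], [0.507099986076355, -0.05460000038146973], [0.6723999977111816, -0.04399999976158142], [0.6601999998092651, 0.14669999480247498]]
```

Call:
arm_command(deltas=[-1, 0.0575, 0, 0, 0, -1, 0.0575, 0, 0, 0, -1, 0, 0, 0.059, 0, -1, 0, 0, 0.059, 0, -1, 0, 0, 0.059, 0, -1, 0, 0, 0.059, 0, -1, -0.01, 0, 0, 0, -1, -0.01, 0, 0, 0, -1, -0.005, 0, 0, 0, -1, -0.002, 0, 0, 0, -1, 0, 0, 0, 0])

```text
time: 4.2
position: [0.587, -0.0367, 0.1249]
tool_rot: [0.682, 0.731, 0.001, 0.001]
ft_force: [1.0, 0.3, 0.0]
grip_width: 0.0004
grip_force: 0.0
```

Call:
arm_command(deltas=[-1, -0.001, 0, 0, 0, -1, -0.001, 0, 0, 0, -1, -0.001, 0, 0, 0, -1, -0.001, 0, 0, 0, -1, 0, 0, 0, 0])

```text
time: 4.82
position: [0.5864, -0.0399, 0.1234]
tool_rot: [0.682, 0.731, 0.0, -0.001]
ft_force: [-1.1, 2.4, 0.3]
grip_width: 0.0003
grip_force: 1.0
```

Call:
arm_command(deltas=[-1, -0.001, 0, 0, 0, -1, -0.001, 0, 0, 0, -1, 0, 0, 0, 0])

```text
time: 5.2
position: [0.5864, -0.0421, 0.1235]
tool_rot: [0.682, 0.731, -0.0, -0.001]
ft_force: [-1.2, 2.9, 2.8]
grip_width: 0.0006
grip_force: 1.6
```

Call:
arm_command(deltas=[-1, -0.001, 0, 0, 0, -1, -0.001, 0, 0, 0, -1, 0, 0, 0, 0])

```text
time: 5.58
position: [0.5869, -0.0445, 0.1235]
tool_rot: [0.682, 0.731, -0.0, -0.0]
ft_force: [-0.9, 3.2, 1.8]
grip_width: 0.0007
grip_force: 1.4
```

```bash
python3 - <<'E'
from m import *
im,d,X=cam("wrist");save("w2.png",im)
hsv=cv2.cvtColor(im,cv2.COLOR_RGB2HSV);g=(hsv[...,0]>40)&(hsv[...,0]<95)&(hsv[...,1]>70)&(d>0)
for n in("scene","top"):
    im,d,X=cam(n);z=np.load(n+"1.npz")
    for a,b in((z["im"],z["X"]),(im,X)):
        hsv=cv2.cvtColor(a,cv2.COLOR_RGB2HSV);g=(hsv[...,0]>40)&(hsv[...,0]<90)&(hsv[...,1]>70)&(b[...,0]>.5)&(b[...,0]<.68)&(b[...,1]>-.17)&(b[...,1]<-.02)
        t=b[g];hi=t[t[:,2]>.17];lo=t[(t[:,2]>.004)&(t[:,2]<.02)&(t[:,1]<-.08)&(abs(t[:,0]-.59)<.02)]
        print(n,np.median(hi,axis=0).round(4),np.percentile(hi[:,1],[3,97]).round(4),np.percentile(hi[:,2],97).round(4),"foot y,z",np.percentile(lo[:,1],[2,98]).round(4),np.median(lo[:,2]).round(4), len(hi),len(lo))
    if n=="scene": save("s2.png",cv2.resize(im[200:330,170:360],(760,520)))
E
```

```text
scene [ 0.596  -0.0563  0.1784] [-0.0693 -0.0482] 0.1818 foot y,z [-0.1423 -0.0811] 0.009 282 323
scene [ 0.6136 -0.0555  0.2461] [-0.0779 -0.0217] 0.3029 foot y,z [-0.1459 -0.0818] 0.0096 68 344
top [ 0.5836 -0.0573  0.1781] [-0.0673 -0.0489] 0.1865 foot y,z [-0.1418 -0.0816] 0.0096 167 184
top [ 0.5117 -0.0799  0.5228] [-0.09   -0.0772] 0.5283 foot y,z [-0.145  -0.1033] 0.0109 8 127
```

View pics/s2.png

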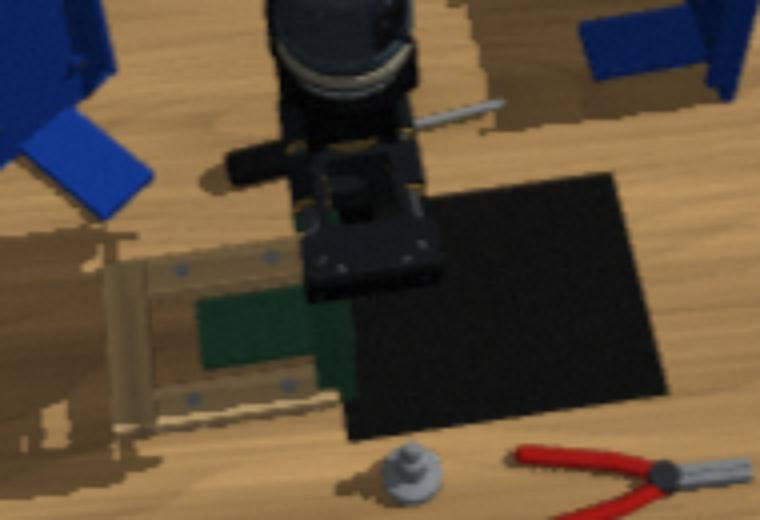

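Call:
arm_command(deltas=[-1, -0.001, 0, 0, 0, -1, 0, 0, 0, 0, -1, 0.03, 0, 0, 0, -1, 0, 0, -0.058, 0, -1, 0, 0, -0.06, 0, -1, 0, 0, -0.06, 0, -1, -0.054, 0, 0, 0, -1, -0.056, 0, 0, 0, -1, 0, 0, 0, 0, -1, 0, 0, 0.04, 0, -1, 0, 0, 0.04, 0, -1, 0, 0, 0, 0])

```text
time: 7.22
position: [0.5904, -0.124, 0.2184]
tool_rot: [0.682, 0.732, -0.002, -0.003]
ft_force: [0.1, 0.7, 0.6]
grip_width: 0.0005
grip_force: 0.0
```

```bash
python3 - <<'E'
from m import *
o=status.get_obs();p=o["position"];print(p.round(4),o["ft_force"].round(2))
im,d,X=cam("wrist");hsv=cv2.cvtColor(im,cv2.COLOR_RGB2HSV)
O=np.array([.5914,-.0645]);a=np.radians(3.7);F=np.array([[-np.sin(a),np.cos(a)],[-np.cos(a),-np.sin(a)]])
print("tcp stop",(F@(p[:2]-O)).round(4))
g=(hsv[...,0]>40)&(hsv[...,0]<95)&(hsv[...,1]>70)&(d>0)&(X[...,0]>.5)&(X[...,0]<.68)&(X[...,1]>-.17)&(X[...,1]<-.02)
t=X[g];fit(t[t[:,2]>.172],"top");
S=np.c_[(t[:,:2]-O)@F.T,t[:,2]];h=S[S[:,2]>.172];print(np.percentile(h,[2,98],axis=0).round(4))
f=S[(S[:,2]<.02)&(S[:,2]>.004)];print("foot",np.percentile(f,[2,98],axis=0).round(4))
E
```

```text
[ 0.5904 -0.124   0.2184] [0.1  0.73 0.56]
tcp stop [-0.0593  0.0048]
top 3960 [ 0.5959 -0.0907] [0.0934 0.171 ] 79.9
[[0.5034999847412109, -0.1216999962925911], [0.6718000173568726, -0.1517000049352646], [0.6881999969482422, -0.059700001031160355], [0.5199000239372253, -0.02979999966919422]]
[[-0.0463 -0.0737  0.1727]
 [ 0.009   0.0833  0.3022]]
foot [[-0.0833 -0.0189  0.0079]
 [-0.0164  0.026   0.011 ]]
```

Call:
arm_command(deltas=[-1, 0, 0.001, 0.04, 0, -1, 0, 0, 0.04, 0, -1, 0, 0, 0.04, 0, -1, 0, 0, 0.03, 0, -1, 0, 0, 0, 0])

```text
time: 7.9
position: [0.5939, -0.1249, 0.0713]
tool_rot: [0.682, 0.732, -0.0, -0.0]
ft_force: [-0.0, 0.7, 0.6]
grip_width: 0.0008
grip_force: 0.0
```

Call:
arm_command(deltas=[-1, 0, 0, 0.025, 0, -1, 0, 0, 0.015, 0, -1, 0, 0, 0.006, 0, -1, 0, 0, 0, 0])

```text
time: 8.4
position: [0.5941, -0.1252, 0.0261]
tool_rot: [0.682, 0.731, 0.0, 0.0]
ft_force: [-0.8, -0.7, -0.3]
grip_width: 0.0002
grip_force: 0.0
```

Call:
arm_command(deltas=[-1, 0, -0.002, 0.004, 0, -1, 0.003, 0, 0, 0, -1, 0.003, 0, 0, 0, -1, 0, 0, 0, 0])

```text
time: 8.9
position: [0.5912, -0.1189, 0.0217]
tool_rot: [0.682, 0.732, 0.0, 0.0]
ft_force: [-0.9, -0.1, 0.2]
grip_width: 0.0001
grip_force: 0.0
```

Call:
arm_command(deltas=[-1, 0.002, 0, 0, 0, -1, 0.001, 0, 0, 0, -1, 0.001, 0, 0, 0, -1, 0, 0, 0, 0])

```text
time: 9.4
position: [0.591, -0.1152, 0.0215]
tool_rot: [0.682, 0.731, -0.0, -0.0]
ft_force: [-0.3, -0.6, 0.6]
grip_width: 0.0004
grip_force: 0.0
```

Call:
arm_command(deltas=[-1, 0.001, 0, 0, 0, -1, 0.001, 0, 0, 0, -1, 0.001, 0, 0, 0, -1, 0, 0, 0, 0])

```text
time: 9.9
position: [0.5908, -0.1122, 0.0216]
tool_rot: [0.682, 0.731, 0.0, 0.0]
ft_force: [-0.6, -0.2, 0.6]
grip_width: 0.0005
grip_force: 0.0
```

```bash
cat > t.py <<'E'
from m import *
# tilt from scene view: fit the green panel's front/foot points in the stop frame
O=np.array([.5914,-.0645]);a=np.radians(3.7);F=np.array([[-np.sin(a),np.cos(a)],[-np.cos(a),-np.sin(a)]])
def tilt(show=None):
    o=status.get_obs();p=o["position"];print(o["time"].round(2),"tcp",(F@(p[:2]-O)).round(4),p[2].round(4),o["ft_force"].round(2))
    im,d,X=cam("scene");hsv=cv2.cvtColor(im,cv2.COLOR_RGB2HSV)
    S=np.dstack([(X[...,:2]-O)@F.T,X[...,2]])
    g=(hsv[...,0]>40)&(hsv[...,0]<90)&(hsv[...,1]>70)&(d>0)&(abs(S[...,1])<.075)&(S[...,0]>-.12)&(S[...,0]<.22)&(S[...,2]<.2)&(S[...,2]>.002)
    q=S[g];f=q[(abs(q[:,1]-.002)<.021)&(q[:,0]<-.02)]
    if len(f)>20: print("rear foot",len(f),"slope deg",np.degrees(np.arctan(np.polyfit(f[:,0],f[:,2],1)[0])).round(1),np.percentile(f,[2,98],axis=0).round(4).tolist())
    h=q[q[:,2]>.05]; 
    if len(h): print("high: top z",np.percentile(h[:,2],98).round(4),"x at top",np.median(h[h[:,2]>np.percentile(h[:,2],80)][:,0]).round(4),"y range",np.percentile(h[:,1],[2,98]).round(3))
    if show: save(show,cv2.resize(im[200:330,170:360],(760,520)))
E
python3 -c "
from t import *;tilt('s3.png')"
```

```text
Traceback (most recent call last):
  File "t.py", line 5, in tilt
    o=status.get_obs();p=o["position"];print(o["time"].round(2),"tcp",(F@(p[:2]-O)).round(4),p[2].round(4),o["ft_force"].round(2))
                                             ^^^^^^^^^^^^^^^
AttributeError: 'float' object has no attribute 'round'
```

```bash
sed -i 's/o\["time"\].round(2)/round(o["time"],2)/' t.py
python3 -c "
from t import *;tilt('s3.png')"
```

```text
9.9 tcp [-0.0476  0.0037] 0.0216 [-0.62 -0.19  0.6 ]
rear foot 45 slope deg -25.8 [[-0.0686, -0.0142, 0.0066], [-0.0258, 0.0134, 0.1587]]
high: top z 0.1963 x at top 0.0062 y range [-0.059  0.057]
```

View pics/s3.png

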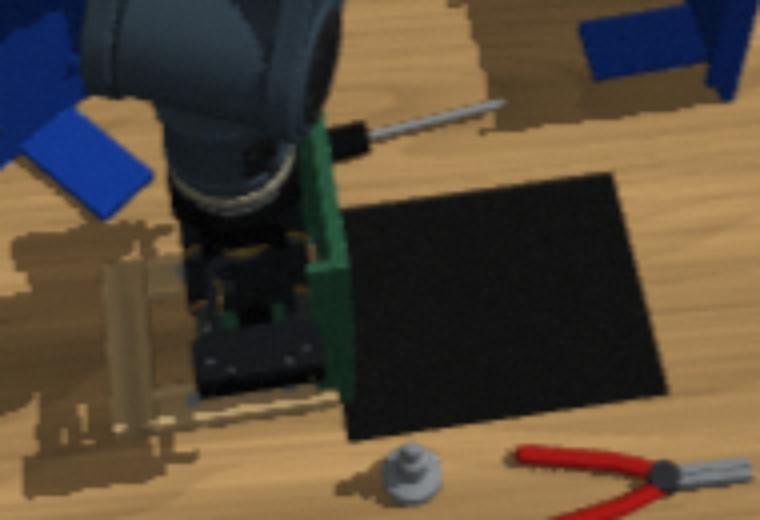

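Call:
arm_command(deltas=[-1, 0, 0, 0.002, 0, -1, 0, 0, 0.0015, 0, -1, 0.001, 0, 0, 0, -1, 0.001, 0, 0, 0, -1, 0.001, 0, 0, 0, -1, 0, 0, 0, 0])

```text
time: 10.7
position: [0.5905, -0.1091, 0.0181]
tool_rot: [0.682, 0.731, 0.0, -0.0]
ft_force: [-0.0, -0.5, 0.3]
grip_width: 0.0004
grip_force: 0.0
```

```bash
python3 -c "
from t import *;tilt()"
```

```text
10.7 tcp [-0.0445  0.0038] 0.0181 [-0.02 -0.54  0.34]
rear foot 58 slope deg 17.4 [[-0.0815, -0.0141, 0.0076], [-0.0225, 0.0112, 0.1543]]
high: top z 0.1912 x at top 0.0118 y range [-0.059  0.057]
```

Call:
arm_command(deltas=[-1, 0.001, 0, 0, 0, -1, 0.001, 0, 0, 0, -1, 0, 0, 0, 0])

```text
time: 11.12
position: [0.5903, -0.1071, 0.018]
tool_rot: [0.682, 0.731, -0.0, -0.0]
ft_force: [-0.4, -0.7, 0.0]
grip_width: 0.0002
grip_force: 0.0
```

Call:
arm_command(deltas=[-1, 0.001, 0, 0, 0, -1, 0.001, 0, 0, 0, -1, 0, 0, 0, 0])

```text
time: 11.5
position: [0.5902, -0.1051, 0.018]
tool_rot: [0.682, 0.731, -0.0, -0.0]
ft_force: [-0.0, 0.9, -0.5]
grip_width: 0.0004
grip_force: 0.0
```

```bash
python3 -c "
from t import *;tilt()"
```

```text
11.5 tcp [-0.0405  0.0038] 0.018 [-0.01  0.88 -0.46]
rear foot 70 slope deg 1.6 [[-0.0824, -0.0175, 0.0097], [-0.0208, 0.0167, 0.1971]]
high: top z 0.1908 x at top 0.0193 y range [-0.059  0.057]
```

Call:
arm_command(deltas=[-1, 0.001, 0, 0, 0, -1, 0.001, 0, 0, 0, -1, 0, 0, 0, 0, -1, 0, 0, 0, 0, -1, 0, 0, 0, 0])

```text
time: 12.18
position: [0.5901, -0.1033, 0.0181]
tool_rot: [0.682, 0.731, 0.0, -0.0]
ft_force: [-0.1, 0.2, -0.7]
grip_width: 0.0005
grip_force: 0.0
```

```bash
python3 -c "
from t import *;tilt()"
```

```text
12.18 tcp [-0.0386  0.0038] 0.0181 [-0.09  0.19 -0.72]
rear foot 85 slope deg 16.5 [[-0.0822, -0.0166, 0.0131], [-0.0209, 0.0206, 0.1429]]
high: top z 0.1879 x at top 0.0272 y range [-0.059  0.057]
```

Call:
arm_command(deltas=[-1, 0, 0, -0.0013, 0, -1, 0, 0, -0.0013, 0, -1, 0, 0, -0.0013, 0, -1, 0, 0, -0.0013, 0, -1, 0, 0, -0.0013, 0, -1, 0, 0, -0.0013, 0, -1, 0, 0, 0, 0])

```text
time: 13.1
position: [0.5901, -0.1033, 0.026]
tool_rot: [0.682, 0.731, 0.0, 0.0]
ft_force: [-0.3, 0.8, -0.5]
grip_width: 0.0004
grip_force: 0.4
```

```bash
python3 -c "
from t import *;tilt('s4.png')"
```

```text
13.1 tcp [-0.0386  0.0038] 0.026 [-0.26  0.81 -0.54]
rear foot 73 slope deg 24.3 [[-0.0795, -0.0152, 0.0175], [-0.0205, 0.0149, 0.1559]]
high: top z 0.1771 x at top 0.0497 y range [-0.059  0.059]
```

View pics/s4.png

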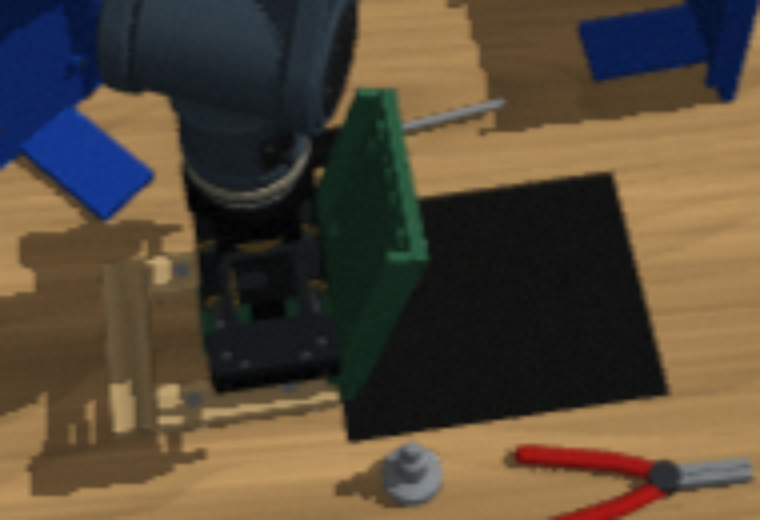

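Call:
arm_command(deltas=[-1, 0.0001, 0, -0.0013, 0, -1, 0.0001, 0, -0.0013, 0, -1, 0.0001, 0, -0.0013, 0, -1, 0.0001, 0, -0.0013, 0, -1, 0.0002, 0, -0.0014, 0, -1, 0.0002, 0, -0.0014, 0, -1, 0.0004, 0, -0.0015, 0, -1, 0.0004, 0, -0.0015, 0, -1, 0.0004, 0, -0.0015, 0, -1, 0.0005, 0, -0.0015, 0, -1, 0.0005, 0, -0.0016, 0, -1, 0.0005, 0, -0.0016, 0])

```text
time: 14.65
position: [0.5898, -0.0996, 0.0431]
tool_rot: [0.682, 0.731, -0.0, -0.0]
ft_force: [-0.4, 2.0, 0.2]
grip_width: 0.0004
grip_force: 0.9
```

Call:
arm_command(deltas=[-1, 0.0006, 0, -0.0015, 0, -1, 0.0006, 0, -0.0015, 0, -1, 0.0007, 0, -0.0015, 0, -1, 0.0007, 0, -0.0015, 0, -1, 0.0008, 0, -0.0015, 0, -1, 0.0009, 0, -0.0015, 0, -1, 0.001, 0, -0.0014, 0, -1, 0.001, 0, -0.0014, 0, -1, 0.001, 0, -0.0013, 0, -1, 0.001, 0, -0.0013, 0, -1, 0.0011, 0, -0.0013, 0, -1, 0.0011, 0, -0.0012, 0])

```text
time: 16.15
position: [0.589, -0.0891, 0.06]
tool_rot: [0.682, 0.731, -0.0, -0.0]
ft_force: [-0.8, 3.7, 0.2]
grip_width: 0.0005
grip_force: 1.5
```

```bash
python3 -c "
from t import *;tilt('s5.png')"
```

```text
16.15 tcp [-0.0244  0.004 ] 0.06 [-0.82  3.7   0.18]
rear foot 26 slope deg -67.9 [[-0.0519, -0.014, 0.0593], [-0.0219, 0.0195, 0.1964]]
high: top z 0.1363 x at top 0.1295 y range [-0.058  0.06 ]
```

View pics/s5.png

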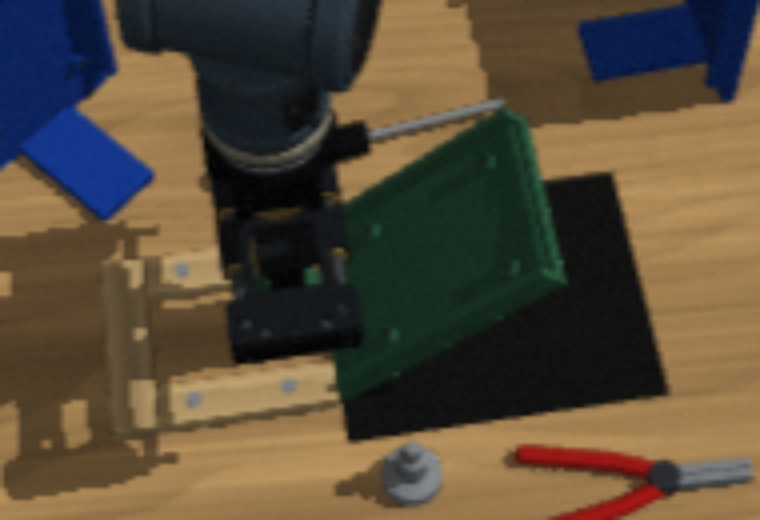

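Call:
arm_command(deltas=[-1, 0.0008, 0, -0.0009, 0, -1, 0.0008, 0, -0.0009, 0, -1, 0.0008, 0, -0.0008, 0, -1, 0.0008, 0, -0.0008, 0, -1, 0.0008, 0, -0.0008, 0, -1, 0.0008, 0, -0.0008, 0, -1, 0.0008, 0, -0.0008, 0, -1, 0.0008, 0, -0.0007, 0, -1, 0.0008, 0, -0.0006, 0, -1, 0.0008, 0, -0.0006, 0, -1, 0.0008, 0, -0.0006, 0, -1, 0.0008, 0, -0.0005, 0])

```text
time: 17.7
position: [0.5885, -0.0797, 0.0688]
tool_rot: [0.682, 0.731, 0.0, 0.0]
ft_force: [-0.8, 4.8, -1.0]
grip_width: 0.0003
grip_force: 1.7
```

Call:
arm_command(deltas=[-1, 0.0008, 0, -0.0005, 0, -1, 0.0008, 0, -0.0005, 0, -1, 0.0008, 0, -0.0005, 0, -1, 0.0008, 0, -0.0005, 0, -1, 0.0008, 0, -0.0004, 0, -1, 0.0008, 0, -0.0004, 0, -1, 0.0008, 0, -0.0004, 0, -1, 0.0008, 0, -0.0004, 0, -1, 0.0008, 0, -0.0003, 0, -1, 0.0008, 0, -0.0003, 0, -1, 0.0008, 0, -0.0003, 0, -1, 0.0008, 0, -0.0002, 0])

```text
time: 19.2
position: [0.5878, -0.0701, 0.0734]
tool_rot: [0.682, 0.731, -0.0, -0.0]
ft_force: [0.3, 4.2, -1.5]
grip_width: 0.0006
grip_force: 1.9
```

```bash
python3 -c "
from t import *;tilt()"
```

```text
19.2 tcp [-0.0054  0.004 ] 0.0734 [ 0.29  4.17 -1.51]
high: top z 0.1628 x at top 0.1543 y range [-0.059  0.06 ]
```

Call:
arm_command(deltas=[-1, 0.0008, 0, -0.0002, 0, -1, 0.0008, 0, -0.0002, 0, -1, 0.0008, 0, -0.0002, 0, -1, 0.0008, 0, -0.0002, 0, -1, 0.0008, 0, -0.0001, 0, -1, 0.0008, 0, -0.0001, 0, -1, 0.0008, 0, -0.0001, 0, -1, 0.0008, 0, -0.0001, 0, -1, 0.0008, 0, 0, 0, -1, 0.0008, 0, 0, 0, -1, 0.0008, 0, 0, 0, -1, 0.0008, 0, 0, 0])

```text
time: 20.75
position: [0.5873, -0.0606, 0.0749]
tool_rot: [0.682, 0.731, 0.0, 0.0]
ft_force: [-1.0, 4.1, 1.2]
grip_width: 0.0006
grip_force: 2.2
```

Call:
arm_command(deltas=[-1, 0.0008, 0, 0, 0, -1, 0.0008, 0, 0, 0, -1, 0.0008, 0, 0, 0, -1, 0.0007, 0, 0, 0, -1, 0.0007, 0, 0, 0, -1, 0.0007, 0, 0, 0, -1, 0.0007, 0, 0, 0, -1, 0.0007, 0, 0, 0, -1, 0.0007, 0, 0, 0, -1, 0.0007, 0, 0, 0, -1, 0.0007, 0, 0, 0, -1, 0.0007, 0, 0, 0])

```text
time: 22.25
position: [0.5867, -0.0519, 0.0747]
tool_rot: [0.682, 0.731, 0.0, 0.0]
ft_force: [-0.5, 4.9, 5.3]
grip_width: 0.0003
grip_force: 2.4
```

```bash
python3 -c "
from t import *;tilt('s6.png')"
```

```text
22.25 tcp [0.0129 0.0039] 0.0747 [-0.55  4.87  5.33]
high: top z 0.1987 x at top -0.0033 y range [-0.073  0.003]
```

View pics/s6.png

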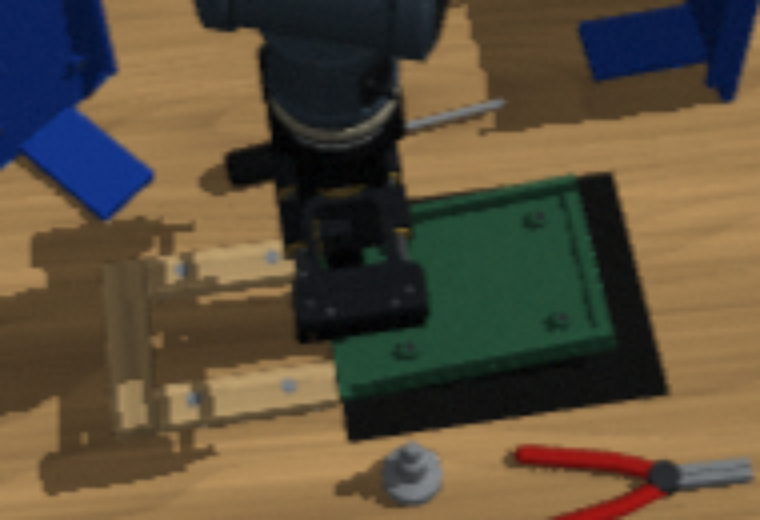

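Call:
arm_command(deltas=[-1, 0.0005, 0, -0.0001, 0, -1, 0.0005, 0, -0.0001, 0, -1, 0.0005, 0, -0.0001, 0, -1, 0.0005, 0, -0.0001, 0, -1, 0.0005, 0, -0.0001, 0, -1, 0.0005, 0, 0, 0, -1, 0.0005, 0, 0, 0, -1, 0.0005, 0, 0, 0, -1, 0.0005, 0, 0, 0, -1, 0.0005, 0, 0, 0, -1, 0.0005, 0, 0, 0, -1, 0.0005, 0, 0, 0])

```text
time: 23.8
position: [0.5857, -0.0459, 0.075]
tool_rot: [0.682, 0.731, -0.0, -0.0]
ft_force: [-0.4, 3.6, -3.2]
grip_width: 0.0
grip_force: 2.0
```

Call:
arm_command(deltas=[-1, 0.0005, 0, 0, 0, -1, 0.0005, 0, 0, 0, -1, 0.0005, 0, 0, 0, -1, 0.0005, 0, 0, 0, -1, 0.0005, 0, 0, 0, -1, 0.0005, 0, 0, 0, -1, 0, 0, 0, 0])

```text
time: 24.68
position: [0.5859, -0.0429, 0.0752]
tool_rot: [0.682, 0.731, 0.0, 0.0]
ft_force: [0.9, 0.1, 0.1]
grip_width: 0.0003
grip_force: 0.0
```

Call:
arm_command(deltas=[-1, 0.006, 0, 0, 0, -1, 0, 0, 0.015, 0, -1, 0, 0, 0.015, 0, -1, -0.002, 0, 0, 0, -1, -0.002, 0, 0, 0, -1, -0.001, 0, 0, 0, -1, -0.001, 0, 0, 0, -1, 0, 0, 0, 0])

```text
time: 25.68
position: [0.5861, -0.0431, 0.0455]
tool_rot: [0.682, 0.731, 0.0, 0.0]
ft_force: [0.3, -0.9, 0.4]
grip_width: 0.0005
grip_force: 0.0
```

Call:
arm_command(deltas=[-1, -0.001, 0, 0, 0, -1, -0.001, 0, 0, 0, -1, -0.001, 0, 0, 0, -1, 0, 0, 0, 0])

```text
time: 26.18
position: [0.5861, -0.0455, 0.0452]
tool_rot: [0.682, 0.731, 0.0, -0.0]
ft_force: [0.5, 1.3, 0.4]
grip_width: 0.0005
grip_force: 1.1
```

Call:
arm_command(deltas=[-1, -0.001, 0, 0, 0, -1, -0.001, 0, 0, 0, -1, 0, 0, 0, 0])

```text
time: 26.55
position: [0.5861, -0.046, 0.0453]
tool_rot: [0.682, 0.731, 0.001, -0.001]
ft_force: [1.0, 7.8, 2.7]
grip_width: 0.0004
grip_force: 3.7
```

```bash
python3 -c "
from t import *;tilt()"
```

```text
26.55 tcp [0.0188 0.0041] 0.0453 [0.95 7.79 2.7 ]
high: top z 0.1692 x at top 0.022 y range [-0.069  0.015]
```

Call:
arm_command(deltas=[-1, 0.003, 0, 0, 0, -1, 0.004, 0, 0, 0, -1, 0, 0, -0.03, 0, -1, 0, 0, -0.06, 0, -1, 0, 0, -0.06, 0, -1, 0, 0, -0.06, 0, -1, 0, 0, -0.06, 0, -1, -0.05, 0, 0, 0, -1, -0.05, 0, 0, 0, -1, 0, 0, 0, 0])

```text
time: 27.85
position: [0.5927, -0.1446, 0.315]
tool_rot: [0.684, 0.73, -0.001, 0.001]
ft_force: [0.2, 0.1, -0.4]
grip_width: 0.0004
grip_force: 0.0
```

```bash
python3 - <<'E'
from t import *
o=status.get_obs();print(o["time"],o["position"].round(3))
for n in("scene","wrist"):
    im,d,X=cam(n);save("f_%s.png"%n,im);hsv=cv2.cvtColor(im,cv2.COLOR_RGB2HSV)
    S=np.dstack([(X[...,:2]-O)@F.T,X[...,2]])
    g=(hsv[...,0]>40)&(hsv[...,0]<95)&(hsv[...,1]>70)&(d>0)&(abs(S[...,1])<.08)&(S[...,0]>-.1)&(S[...,0]<.25)&(S[...,2]<.15)
    q=S[g];l=q[(q[:,2]<.035)&(q[:,2]>.004)];f=q[q[:,2]>.04]
    print(n,"panel",np.percentile(l,[2,50,98],axis=0).round(4).tolist(),"foot",np.percentile(f,[2,98],axis=0).round(4).tolist() if len(f) else 0)
    fit(l,"flat")
E
```

```text
27.85 [ 0.593 -0.145  0.315]
scene panel [[0.0077, -0.0581, 0.0052], [0.0937, -0.0001, 0.0102], [0.1771, 0.0595, 0.0257]] foot [[0.0007, -0.0228, 0.0436], [0.0104, 0.0251, 0.0975]]
flat 2831 [0.0914 0.0073] [0.1342 0.1809] 89.5
[[0.00039999998989515007, -0.05909999832510948], [0.18129999935626984, -0.060600001364946365], [0.18240000307559967, 0.07360000163316727], [0.001500000013038516, 0.07509999722242355]]
wrist panel [[0.0065, -0.0543, 0.0074], [0.0924, 0.0037, 0.0094], [0.1641, 0.0609, 0.0239]] foot [[-0.0014, -0.0196, 0.049], [0.0076, 0.0263, 0.0961]]
flat 10323 [0.0833 0.0031] [0.1684 0.1204] 0.0
[[-0.0008999999845400453, 0.0632999986410141], [-0.0008999999845400453, -0.057100001722574234], [0.16750000417232513, -0.05700000002980232], [0.16740000247955322, 0.06340000033378601]]
```

View pics/f_scene.png

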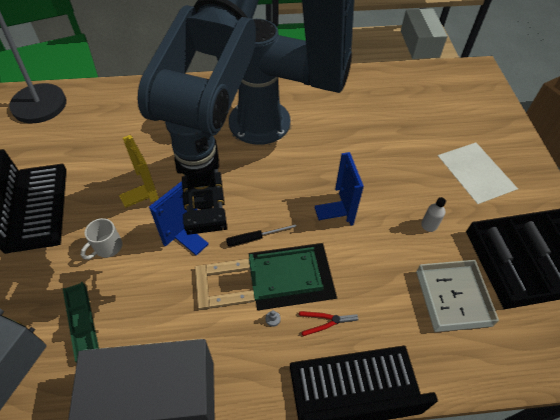

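The chassis lies flat and square on the mat, at pixels (250–328, 247–305). Its bottom end is on the prong ends, the foot stands up, and the bystanders have not moved.

```bash
python3 -c "
from rig import order;print(order.hand_in())"
```

```text
the job is handed in; nothing more can be done
None
```

The chassis was tipped out of the U and let down under control onto its front face; it lies flat and square against the prong ends with the foot up. One caveat: the gripper body, not the fingertips, lightly nudged the panel past its balance point (under about 1 N). The job is handed in at about 28 s, with no verdict returned.

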